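Press a cemented acetate bar in the laminating jig, strip tucked under the keeper leaf

ROBOT

A 6-joint arm with a two-finger parallel gripper is mounted at the origin on the work surface. World frame = base frame: x ahead of the robot, y to its left, z up, the work surface at z = 0. Lengths are in m, angles in degrees, forces in N, time in s.
With the tool pointing down it reaches from about 0.35 to 0.875 m from the base axis. Payload 4.2 kg.
Tool frame: the origin (TCP) lies at the very end of the fingers, on their centre line; the grasp point (between the pads) lies 19 mm behind it; z points along the fingers, x is the direction in which the jaws open and shut, and the axes are right-handed (so a half turn about z gives the same grasp; the last joint's range is limited). The gripper opens to 87 mm and grips with 3 to 60 N. Pads are 19 mm wide; open, the fingers measure 117 mm over their backs; the gripper's body (75 mm by 190 mm) begins 51 mm behind the grasp point.
Start: joints at [-58.407, 22.042, 0.453, 0, -68.411, -14.817], TCP at [0.18, -0.598, 0.223] pointing down, gripper open.
Joint ranges: [-179.83, 179.83], [-69.29, 118.12], [-61.27, 80.66], [-181.25, 117.63], [-171.15, -9.14], [-177.46, 177.46]. Speed limits (degrees/s): [159.86, 159.86, 180, 180, 180, 180].

INTERFACE

Orientations are given as a 3x3 rotation matrix whose columns are the frame's x, y, z axes.
In Python, from station import sense, capture, finish_job gives the robot as it stands.
- The arm moves only by the shell command python3 -m crank 'ROWS' [OPENING]. ROWS is JSON, a list of rows, each a list of 4 numbers: the shift along the tool's x, y, z in m, then the turn about the tool's z in rad. A call has 1 to 5 rows; each row shifts and turns the commanded pose from where the row before left it, along the tool's axes as they then stand; what a row does not reach is not made up. A row lasts 1/12 s, in which the tool goes at most 41.7 mm and 7.16 degrees, less where a joint would pass 70% of its speed; a pose out of reach is approached as far as the arm can. A call with a gripper value outside its range is refused whole. OPENING is the finger opening in m, from 0 to 0.087, set as the call begins (- or left out, the last holds). The fingers move at their own pace and stop on an object; the grip force is fixed at half the most. Time passes only in rows, so rows that do not move let the fingers close. It gives the time, the measured TCP pose, the force and the opening at its end, in the units of the state.
- sense(): the state, without advancing time (a new reading comes with each control period).
- capture(name): name is "side" or "top"; returns a dict with "pixels" (420x560x3 uint8, red, green, blue), "depth" (420x560 float32, m along the optical axis (not along the pixel's ray), 0 where there is no reading), "fx", "fy", "cx", "cy" (pixels), "world_from_camera" (4x4, takes a point from camera to world coordinates). Camera axes: x right, y down, z forward; pixel columns grow to the right and rows downward; lengths in m; the calibration is good to about 2 mm. A picture is of the moment at which its call begins.
- finish_job(): hands the job in, once; it reports no verdict.
The state is a dict: "time_s": time; "joints": joint angles; "joint_velocities": joint speeds; "effort": joint torques, N m; "tcp_pos": TCP position; "ee_rot": TCP orientation; "wrist_force": force on the tool from outside, world axes, zero at the start; "moment": the same for the moment, N m; "gripper_width": opening from 0.0 (shut) to 1.0 (fully open).
Only numpy, scipy, OpenCV 4.12 (cv2) and the standard library are available. Lean on these libraries where they do the work, as an engineer would, in place of code of your own. Each camera call takes 0.05 s, during which the arm holds its last target.

TASK

Take the freshly cemented acetate bar from the blue tray, seat it flat and square in the pocket of the walnut jig and let it go. Then take the steel pressing strip by its wooden grip, lay it lengthwise and centred along the bar with its leading end tucked under the jig's hinged keeper leaf without lifting the leaf, press it down flat and firmly on the bar, and finish like that, still holding the strip and pressing. Leave the screwdriver stand, the aviator frame and the cloche jar alone.

Things in the scene. Friction and masses are not known exactly. Their poses are not given: they have to be found in the camera images.
- pocket (a point): centre of the jig's pocket floor, 10 mm above the counter; x runs along the pocket towards the keeper leaf, y across, z up (lengths below are in this frame). Pocket 94 x 32 mm (x, y), 10 mm deep, between aluminium guides 8 mm thick whose inner top edges are bevelled 4 mm. Each long side is open for 58 mm about the middle, down to the floor, for the fingers.
- jig: the fixed walnut laminating jig, origin on the counter right under the pocket's centre, same axes. Base plate 10 mm thick, 90 mm wide, from x = -70 to +115 mm; guide tops 20 mm above the counter. A stop wall 40 mm wide, top 30 mm above the counter, face at x = 84 mm, stands under the leaf and keeps the strip from going farther.
- bar_mid (a point): centre of the loose acetate bar, brown havana with a lighter amber layer, 90 x 28 x 14 mm (its x, y, z), about 46 g, lying in the blue tray at the start, its underside 4 mm above the counter. Seated in the pocket its top is 24 mm above the counter, 4 mm above the guides. Either end may face the leaf.
- strip_mid (a point): centre of the upright wooden grip, 44 x 12 x 34 mm (x, y, z), in the middle of the loose pressing strip, a steel plate 150 x 26 x 4 mm, 140 g in all. The point is 21 mm above the plate's underside and 75 mm from either end; the grip's top is 17 mm higher. It lies on the counter, underside down; ends alike. Pressed on the seated bar the point is 45 mm above the counter.
- leaf (a joint): keeper leaf's angle, rad: 0 shut, grows as it lifts. Steel, 44 mm wide, 3 mm thick, 60 g, held down by its weight only; hinged at x = 100 mm, 34 mm above the counter. Flat underside 31.5 mm above the counter back to x = 60 mm (3.5 mm over the plate of a strip lying on the seated bar); from there the lip flares up to 38 mm at x = 48 mm.
- leaf_lip (a point): middle of the leaf's upturned front edge, at x = 48 mm, 38 mm above the counter when shut
- tray: blue enamel tray 200 x 150 x 15 mm (its x, y, z), fixed, walls and floor 4 mm thick; origin at the centre of its underside
- strip: the pressing strip, origin at the centre of its plate's underside
- bar: the acetate bar, origin at the centre of its underside
- stand: bystander: slotted walnut stand with four screwdrivers upright, 60 x 130 mm, 126 mm tall; origin at the centre of its underside
- aviator: bystander: brown acetate aviator spectacle frame lying flat, about 65 x 135 mm, 12 mm high; origin at the middle of its underside
- cloche: bystander: clear glass cloche jar on a walnut foot, 100 mm across, 140 mm tall; origin at the centre of its underside
Not all that is in view belongs to the job. There is more than one size of the bar; the job needs the smallest.

How it is judged:
By the outcome, as a careful person would: the job done as asked, in the order asked, and still so for the second after the job is handed in, while the arm keeps its last pose, push and grip.
It also fails if it takes over 58 s, if anything falls off the work surface, if the arm or the gripper's body presses on something with over 40 N, if the wrist force passes 120 N, or if a joint passes its speed limit or range.

## Working session

There is one attempt and no reset: what is moved stays moved. The work goes in short steps, Python scripts to look and compute and a shell command to move; the robot and the scene stay as the last step left them, time stands still between calls to the robot, and variables do not carry over. Pictures are saved under pics/ and viewed, and the job is handed in when it is done.

```bash
mkdir -p pics; ls; cat > h.py <<'E'
from station import sense, capture, finish_job
import numpy as np, cv2
def save(n,im,s=1):
    cv2.imwrite(f"pics/{n}.png",cv2.cvtColor(cv2.resize(im,None,fx=s,fy=s,interpolation=cv2.INTER_CUBIC),cv2.COLOR_RGB2BGR))
def ray(c,u,v,z):
    T=c["world_from_camera"];d=T[:3,:3]@np.array([(u-c["cx"])/c["fx"],(v-c["cy"])/c["fy"],1]);o=T[:3,3]
    return o+d*(z-o[2])/d[2]
def cloud(c):
    T=c["world_from_camera"];D=c["depth"];v,u=np.mgrid[:420,:560]
    P=np.stack([(u-c["cx"])/c["fx"]*D,(v-c["cy"])/c["fy"]*D,D],-1)
    return P@T[:3,:3].T+T[:3,3]
def proj(c,p):
    T=c["world_from_camera"];q=T[:3,:3].T@(np.array(p)-T[:3,3]);return c["fx"]*q[0]/q[2]+c["cx"],c["fy"]*q[1]/q[2]+c["cy"]
E
python3 - <<'E'
from h import *
for n in("top","side"):
    c=capture(n);save(n+"0",c["pixels"],1.4);print(n,c["world_from_camera"].round(3).tolist(),c["fx"],c["cx"],c["cy"])
s=sense();print(s)
E
```

```text
pics
top [[-0.009, -0.995, 0.1, 0.42], [-1.0, 0.008, -0.011, -0.056], [0.01, -0.1, -0.995, 1.194], [0.0, 0.0, 0.0, 1.0]] 469.77046179077223 292.30820388907756 200.7179585275873
side [[-0.992, -0.073, 0.105, 0.404], [-0.127, 0.635, -0.762, 0.863], [-0.011, -0.769, -0.639, 0.833], [0.0, 0.0, 0.0, 1.0]] 490.81529528024197 274.0422364519893 217.7605392419709
{'time_s': 0.1, 'joints': array([-5.84077890e+01,  2.20861141e+01,  3.86575659e-01, -2.48549046e-02,
       -6.84129179e+01, -1.48168753e+01]), 'joint_velocities': array([ 0.05633024, -0.06411352,  0.1534894 ,  0.1419293 , -0.04176212,
        0.04650847]), 'effort': array([-4.39349296e-04, -3.91689599e+01,  1.87934393e+01,  4.23189461e+00,
        1.34691692e-02, -6.70562349e-05]), 'tcp_pos': array([ 0.18024022, -0.59786701,  0.2215657 ]), 'ee_rot': array([[-2.88465794e-01,  9.57489957e-01, -6.84607392e-04],
       [ 9.57488111e-01,  2.88466584e-01,  1.88313904e-03],
       [ 2.00057307e-03, -1.12282242e-04, -9.99997993e-01]]), 'wrist_force': array([0.146551  , 0.19313092, 0.84581021]), 'moment': array([ 0.01876371, -0.07376224,  0.03676871]), 'gripper_width': 0.9999986783198128}
```

View pics/top0.png

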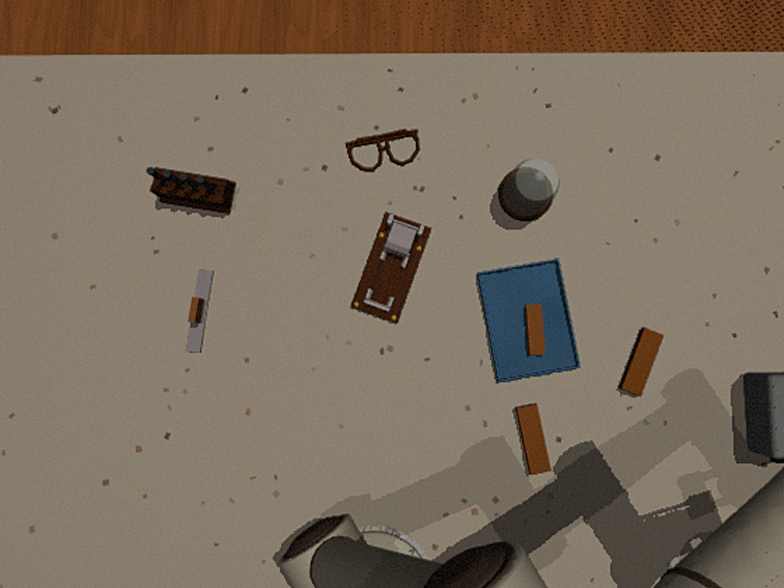

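View pics/side0.png

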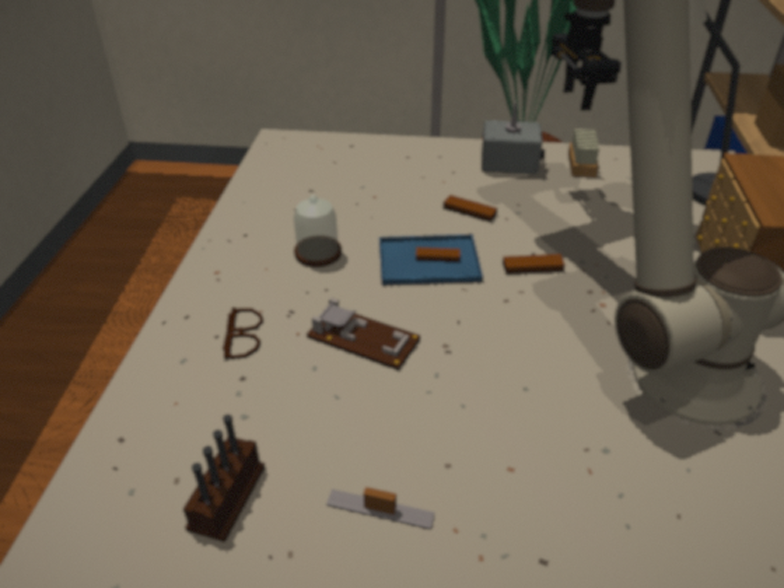

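The top view (1.4x) shows three amber bars: in the tray at (535,330), to the right at (641,362) and nearer the robot at (533,440). The one in the tray fits, as it is in the blue tray and looks shortest. The jig is at (391,268) with its leaf towards the top, and the strip is at (200,311). I'll enlarge and measure.

```bash
python3 - <<'E'
from h import *
t=capture("top");s=capture("side")
import pickle;pickle.dump((t,s),open("c0.pkl","wb"))
P=t["pixels"]
a=cv2.resize(P[175:345,330:490],None,fx=4,fy=4,interpolation=cv2.INTER_CUBIC);save("crop_bars",a[:600,:640])
b=P[145:235,245:315];save("crop_jig",b,6.5)
save("crop_strip",P[185:260,120:165],7.5)
hsv=cv2.cvtColor(P,cv2.COLOR_RGB2HSV)
m=cv2.inRange(hsv,(5,140,90),(20,255,255));m[:60]=0
X=cloud(t)
for k in cv2.findContours(m,cv2.RETR_EXTERNAL,cv2.CHAIN_APPROX_NONE)[0]:
    if cv2.contourArea(k)<30: continue
    mm=np.zeros_like(m);cv2.drawContours(mm,[k],-1,255,-1)
    z=np.median(X[...,2][mm>0]);q=np.array([ray(t,u,v,z)[:2] for u,v in k[:,0]])
    print(cv2.contourArea(k),k[:,0].mean(0),"z",z,cv2.minAreaRect((q*1000).astype(np.float32)))
E
```

```text
612.0 [380.89830508 313.50847458] z 0.01881314351728247 ((257.7196044921875, -284.3417663574219), (116.29899597167969, 34.48814392089844), 10.677763938903809)
593.0 [458.88181818 258.02727273] z 0.0188849328270011 ((391.16748046875, -482.9297180175781), (34.98624038696289, 115.55016326904297), 67.19710540771484)
330.5 [382.1954023 234.7816092] z 0.018472838132165492 ((450.68524169921875, -293.0882263183594), (87.72061157226562, 26.60267448425293), 2.84828782081604)
57.0 [137.625 220.575] z 0.03798859864920645 ((489.86273193359375, 311.39813232421875), (10.920080184936523, 41.86063766479492), 81.84344482421875)
```

View pics/crop_bars.png

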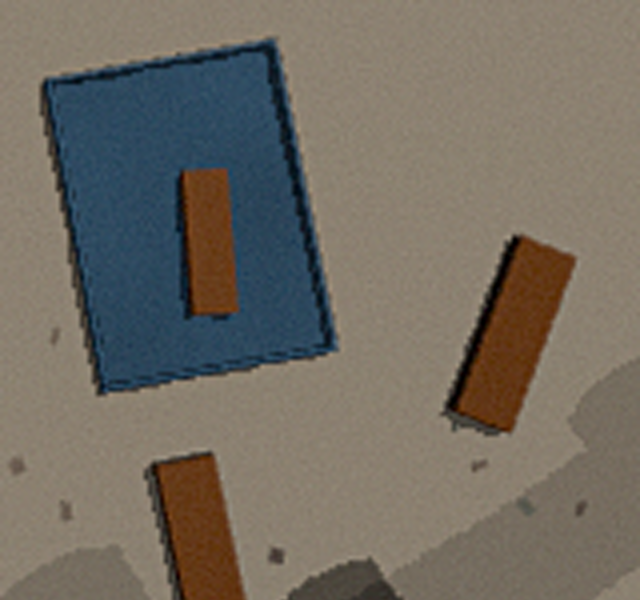

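View pics/crop_jig.png

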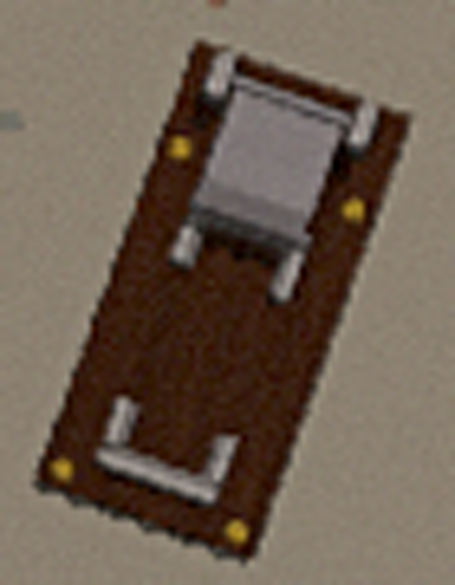

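View pics/crop_strip.png

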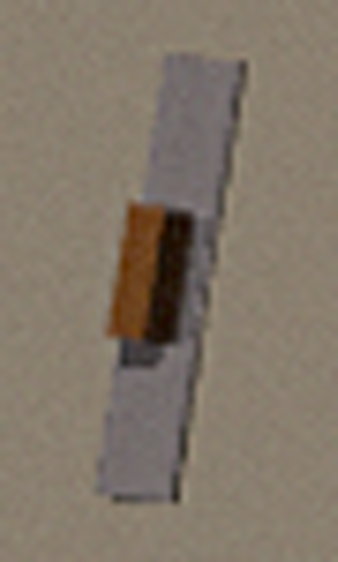

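In the enlarged crop, the tray bar at (382,235) raw measures 88x27 mm and the other two 116x35 mm, so the tray one is the smallest and the target. Next I'll get the jig and strip poses, with a cross-check between the cameras.

```bash
python3 - <<'E'
from h import *
import pickle;t,s=pickle.load(open("c0.pkl","rb"))
def blobs(c,lo,hi,amin,box=None):
    h=cv2.cvtColor(c["pixels"],cv2.COLOR_RGB2HSV);m=cv2.inRange(h,lo,hi)
    if box: mm=m*0;x0,y0,x1,y1=box;mm[y0:y1,x0:x1]=m[y0:y1,x0:x1];m=mm
    n,l,st,ce=cv2.connectedComponentsWithStats(m);return [(st[i,4],ce[i],l==i) for i in range(1,n) if st[i,4]>=amin]
for c,box in((t,(245,145,315,235)),(s,(215,210,305,265))):
    print("screws");
    for a,ce,_ in blobs(c,(18,120,80),(35,255,255),2,box): print(a,ce.round(1),(ray(c,*ce,0.011)[:2]*1000).round(1))
# jig outline: everything not counter-coloured in box -> dark walnut
c=t
g=cv2.cvtColor(c["pixels"],cv2.COLOR_RGB2HSV)
m=cv2.inRange(g,(0,90,0),(25,255,110));mm=m*0;mm[145:235,248:312]=m[145:235,248:312]
k=max(cv2.findContours(cv2.morphologyEx(mm,cv2.MORPH_CLOSE,np.ones((7,7))),cv2.RETR_EXTERNAL,cv2.CHAIN_APPROX_NONE)[0],key=cv2.contourArea)
q=np.array([ray(t,u,v,.010)[:2]*1000 for u,v in k[:,0]],np.float32);print("jig",cv2.minAreaRect(q))
# strip
for c,box in((t,(125,185,165,260)),(s,(225,340,320,385))):
    hs=cv2.cvtColor(c["pixels"],cv2.COLOR_RGB2HSV)
    x0,y0,x1,y1=box
    print("counter hsv",np.median(hs[y0:y0+8,x0:x0+8].reshape(-1,3),0))
    m=((hs[...,1]<45)|(hs[...,1]>130)).astype(np.uint8)*255;mm=m*0;mm[y0:y1,x0:x1]=cv2.medianBlur(m,3)[y0:y1,x0:x1]
    k=max(cv2.findContours(mm,cv2.RETR_EXTERNAL,cv2.CHAIN_APPROX_NONE)[0],key=cv2.contourArea)
    q=np.array([ray(c,u,v,.004)[:2]*1000 for u,v in k[:,0]],np.float32);print("strip",cv2.minAreaRect(q))
    for a,ce,l in blobs(c,(5,140,90),(20,255,255),20,box): print("grip",a,ce,(ray(c,*ce,.038)[:2]*1000))
    save("m_%d"%x0,cv2.cvtColor(mm[y0:y1,x0:x1],cv2.COLOR_GRAY2RGB),5)
b=blobs(s,(5,140,60),(20,255,255),20,(285,170,340,195))
for a,ce,l in b: print("bar side",a,ce,ray(s,*ce,.016)*1000)
save("crop_side",s["pixels"][165:270,210:355],5)
save("crop_side2",s["pixels"][335:385,225:320],7)
E
```

```text
screws
10 [272.1 167.2] [624.9 -18.4]
10 [298.8 177. ] [599.2 -86.1]
8 [254.1 216.9] [498.6  27.6]
10 [281.  226.5] [473.7 -40. ]
screws
9 [296. 240.] [473.7 -37.1]
9 [234.7 240.9] [624.5 -16.4]
10 [282.8 258. ] [499.   29.9]
jig ((565.3569946289062, -35.433738708496094), (89.47020721435547, 184.72024536132812), 69.73296356201172)
counter hsv [ 18.   49.5 138. ]
strip ((490.290771484375, 313.5397644042969), (33.05026626586914, 150.55328369140625), 82.12207794189453)
grip 78 [137.6025641  220.75641026] [489.73240783 311.46127263]
counter hsv [ 19.  50. 153.]
strip ((488.8672790527344, 308.36151123046875), (42.803550720214844, 152.546630859375), 82.4097671508789)
grip 91 [270.89010989 352.87912088] [489.18436138 315.20617272]
bar side 167 [312.65269461 180.45508982] [ 449.4460179  -288.59403386   16.        ]
```

View pics/crop_side.png

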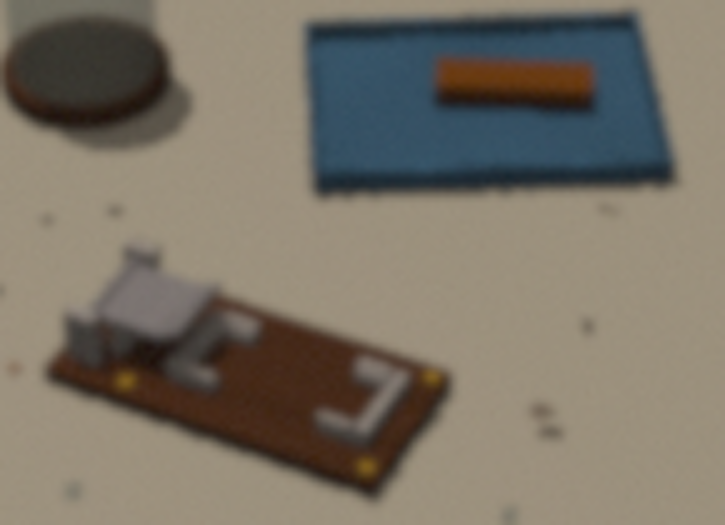

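View pics/crop_side2.png

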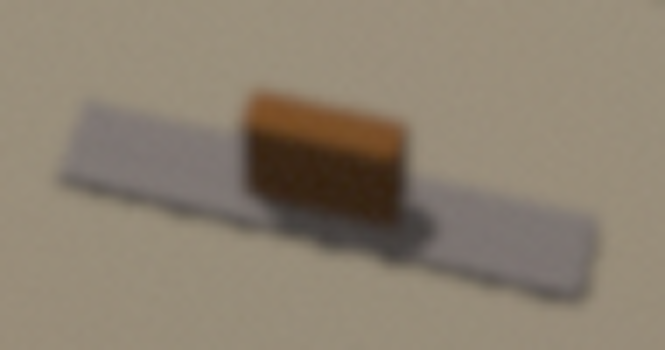

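```bash
cat >> h.py <<'E'
def go(x,y,z,jaw):
    "jaw: world angle (deg) of tool x. prints turn needed, then shift in tool axes after that turn"
    s=sense();R=s["ee_rot"];a=np.degrees(np.arctan2(R[1,0],R[0,0]))
    d=(jaw-a+90)%180-90
    j=np.radians(a+d);tx=np.array([np.cos(j),np.sin(j),0]);ty=np.array([np.sin(j),-np.cos(j),0])
    D=np.array([x,y,z])-s["tcp_pos"]
    print("t",round(s["time_s"],2),"tcp",s["tcp_pos"].round(4),"a",a.round(2),"tilt",R[:2,2].round(4),"F",s["wrist_force"].round(1),"w",round(s["gripper_width"]*87,1))
    print("turn",round(-np.radians(d),3),"shift mm",(D@tx*1000).round(1),(D@ty*1000).round(1),(-D[2]*1000).round(1),"j6",s["joints"][5].round(1))
E
python3 - <<'E'
from h import *
import pickle;t,s=pickle.load(open("c0.pkl","rb"))
go(.4507,-.292,.08,92.9)
h=cv2.cvtColor(t["pixels"],cv2.COLOR_RGB2HSV);m=cv2.inRange(h,(5,130,80),(20,255,255))
for n,(y0,y1,x0,x1,z) in dict(bar=(205,262,365,400,.018),grip=(205,235,130,146,.038)).items():
    v,u=np.nonzero(m[y0:y1,x0:x1]);q=np.array([ray(t,a+x0,b+y0,z)[:2]*1000 for a,b in zip(u,v)])
    w,V=np.linalg.eigh(np.cov(q.T));e=V[:,1]*np.sign(V[0,1]);print(n,q.mean(0),np.degrees(np.arctan2(e[1],e[0])),np.sqrt(12*w))
E
```

```text
t 0.2 tcp [ 0.1803 -0.598   0.2219] a 106.77 tilt [-0.0005  0.0012] F [ 0.2  0.5 -0.5] w 87.0
turn 0.242 shift mm 292.0 285.5 141.9 j6 -14.8
bar [ 450.25554823 -292.96089673] 2.678931016844884 [27.27456058 88.29212606]
grip [489.74337715 311.17343714] -7.970974315802999 [11.74202186 42.37093465]
```

```bash
python3 -m crank '[[0,0,0,0.122],[0,0,0,0.122],[0.025,0.024,0,0],[0.025,0.024,0,0],[0.025,0.024,0,0]]' 0.055; python3 -m crank '[[0.025,0.024,0.01,0],[0.025,0.024,0.01,0],[0.025,0.024,0.01,0],[0.025,0.024,0.01,0],[0.025,0.024,0.01,0]]';python3 -m crank '[[0.025,0.024,0.01,0],[0.025,0.024,0.01,0],[0.02,0.02,0.01,0],[0,0,0,0]]'; python3 -c "
from h import *
go(.4503,-.292,.08,92.7)"
```

```text
time_s: 0.62
tcp_pos: [0.2488, -0.5191, 0.222]
ee_rot: [[-0.047, 0.999, -0.0], [0.999, 0.047, 0.001], [0.001, -0.0, -1.0]]
wrist_force: [1.3, 1.0, -0.1]
gripper_width: 0.708
time_s: 1.03
tcp_pos: [0.3632, -0.3878, 0.1722]
ee_rot: [[-0.049, 0.999, 0.0], [0.999, 0.049, -0.0], [-0.0, 0.0, -1.0]]
wrist_force: [0.8, -0.5, -0.3]
gripper_width: 0.632
time_s: 1.37
tcp_pos: [0.4287, -0.3126, 0.1406]
ee_rot: [[-0.053, 0.999, -0.002], [0.999, 0.053, 0.002], [0.002, -0.002, -1.0]]
wrist_force: [-0.9, 0.3, -0.1]
gripper_width: 0.629
t 1.37 tcp [ 0.4287 -0.3126  0.1406] a 93.06 tilt [-0.0022  0.0017] F [-0.9  0.3 -0.1] w 54.7
turn 0.006 shift mm 19.6 22.5 60.6 j6 -68.3
```

```bash
python3 -m crank '[[0.0195,0.0225,0.02,0.006],[0,0,0.02,0],[0,0,0.02,0],[0,0,0,0],[0,0,0,0]]'; python3 - <<'E'
from h import *
go(.4503,-.292,.08,92.7)
for n in("top","side"):
    c=capture(n);p=sense()["tcp_pos"];u,v=map(int,proj(c,p));print(n,u,v);im=c["pixels"].copy();y0=max(v-60,0);x0=max(u-60,0)
    save("b_"+n,im[y0:y0+110,x0:x0+120],5)
E
```

```text
time_s: 1.78
tcp_pos: [0.4477, -0.2955, 0.082]
ee_rot: [[-0.043, 0.999, -0.003], [0.999, 0.043, 0.0], [0.001, -0.003, -1.0]]
wrist_force: [-0.7, -0.6, 0.5]
gripper_width: 0.627
t 1.78 tcp [ 0.4477 -0.2955  0.082 ] a 92.46 tilt [-0.0026  0.0005] F [-0.7 -0.6  0.5] w 54.6
turn -0.004 shift mm 3.4 2.7 2.0 j6 -71.5
top 388 234
side 313 159
```

View pics/b_top.png

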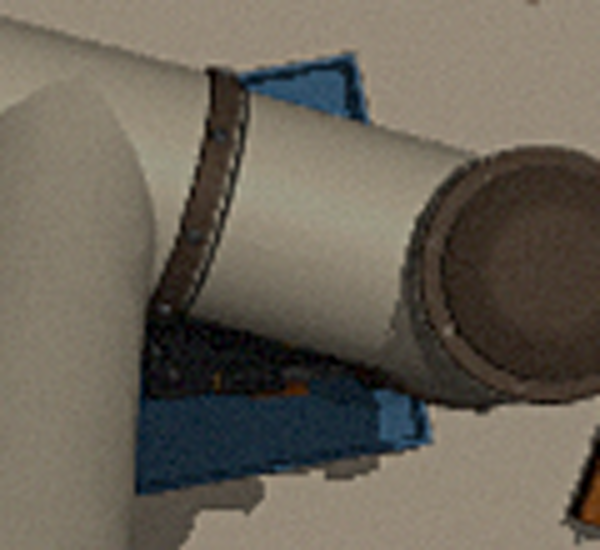

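View pics/b_side.png

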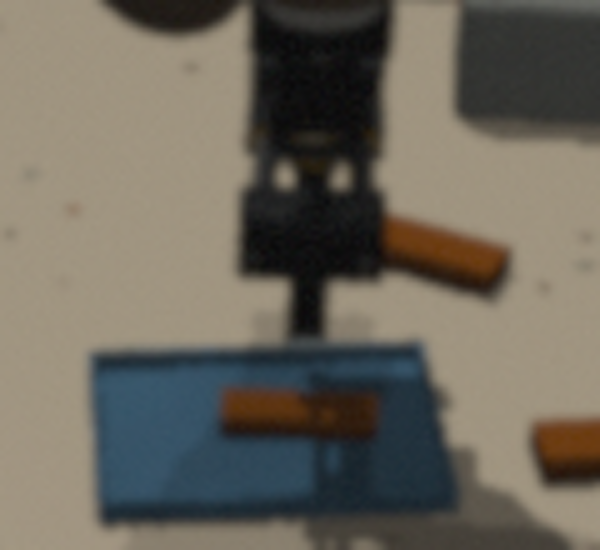

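The side view shows the fingers straddling the bar: the tip is at crop (307,337), in line with the bar at (300,412). I'll descend and grip.

```bash
python3 -m crank '[[0.0034,0.0027,0.02,-0.004],[0,0,0.02,0],[0,0,0.02,0],[0,0,0.008,0],[0,0,0,0]]'; python3 -m crank '[[0,0,0,0],[0,0,0,0]]'; python3 -c "
from h import *
go(.4503,-.292,.008,92.7)"
```

```text
time_s: 2.3
tcp_pos: [0.4503, -0.292, 0.0139]
ee_rot: [[-0.046, 0.999, -0.002], [0.999, 0.046, 0.001], [0.001, -0.002, -1.0]]
wrist_force: [0.3, -0.6, -0.1]
gripper_width: 0.629
time_s: 2.47
tcp_pos: [0.4522, -0.2925, 0.0161]
ee_rot: [[-0.047, 0.999, 0.003], [0.999, 0.047, -0.001], [-0.001, 0.003, -1.0]]
wrist_force: [0.3, 0.9, 0.3]
gripper_width: 0.628
t 2.47 tcp [ 0.4522 -0.2925  0.0161] a 92.69 tilt [ 0.0028 -0.0011] F [0.3 0.9 0.3] w 54.6
turn -0.0 shift mm 0.6 -1.8 8.1 j6 -71.7
```

```bash
for i in 1 2 3; do python3 -m crank '[[0,0,0,0]]' | sed -n 2p; done; python3 -m crank '[[0,0,0.006,0]]'| sed -n 2p; for i in 1 2 3; do python3 -m crank '[[0,0,0,0]]' | sed -n 2p; done
```

```text
tcp_pos: [0.452, -0.2924, 0.016]
tcp_pos: [0.4518, -0.2922, 0.0157]
tcp_pos: [0.4515, -0.2921, 0.0154]
tcp_pos: [0.4521, -0.2923, 0.0098]
tcp_pos: [0.4505, -0.2917, 0.0078]
tcp_pos: [0.4506, -0.2918, 0.0081]
tcp_pos: [0.4509, -0.2919, 0.0083]
```

```bash
python3 -m crank '[[0,0,0,0],[0,0,0,0],[0,0,0,0],[0,0,0,0],[0,0,0,0]]' 0.0;python3 -m crank '[[0,0,0,0],[0,0,0,0],[0,0,0,0]]'; python3 -c "
from h import *
go(.4503,-.292,.008,92.7)"
```

```text
time_s: 3.47
tcp_pos: [0.4511, -0.2919, 0.0086]
ee_rot: [[-0.047, 0.999, 0.0], [0.999, 0.047, -0.0], [-0.0, 0.0, -1.0]]
wrist_force: [0.4, -0.4, -0.2]
gripper_width: 0.338
time_s: 3.72
tcp_pos: [0.451, -0.2919, 0.0086]
ee_rot: [[-0.047, 0.999, 0.0], [0.999, 0.047, -0.0], [-0.0, 0.0, -1.0]]
wrist_force: [-0.4, -0.0, -0.4]
gripper_width: 0.314
t 3.72 tcp [ 0.451  -0.2919  0.0086] a 92.68 tilt [ 0.0001 -0.    ] F [-0.4 -0.  -0.4] w 27.3
turn -0.0 shift mm -0.0 -0.7 0.6 j6 -71.7
```

```bash
python3 -m crank '[[0,0,-0.01,0],[0,0,-0.03,0],[0,0,-0.035,0],[0,0,-0.035,0],[0,0,0,0]]'; python3 -c "
from h import *
go(.544,-.0267,.075,69.8)"
```

```text
time_s: 4.13
tcp_pos: [0.4554, -0.2939, 0.1266]
ee_rot: [[-0.049, 0.999, 0.014], [0.999, 0.049, -0.006], [-0.007, 0.013, -1.0]]
wrist_force: [1.7, -0.6, 0.0]
gripper_width: 0.321
t 4.13 tcp [ 0.4554 -0.2939  0.1266] a 92.79 tilt [ 0.0136 -0.0064] F [ 1.7 -0.6  0. ] w 28.0
turn 0.401 shift mm 281.4 -9.2 51.6 j6 -71.7
```

```bash
python3 -m crank '[[0,0,0,0.1],[0,0,0,0.1],[0,0,0,0.1],[0,0,0,0.1],[0.03,0,0,0]]'; python3 -m crank '[[0.035,0,0,0],[0.035,0,0,0],[0.035,0,0,0],[0.035,0,0,0],[0.035,0,0,0]]';  python3 -m crank '[[0.035,0,0,0],[0.03,0,0,0],[0,0,0,0],[0,0,0,0],[0,0,0,0]]'; python3 -c "
from h import *
go(.544,-.0267,.075,69.8)"
```

```text
time_s: 4.55
tcp_pos: [0.4604, -0.2659, 0.119]
ee_rot: [[0.353, 0.935, 0.0], [0.935, -0.353, -0.001], [-0.001, 0.0, -1.0]]
wrist_force: [0.2, -0.1, -0.8]
gripper_width: 0.315
time_s: 4.97
tcp_pos: [0.5222, -0.098, 0.1192]
ee_rot: [[0.346, 0.938, 0.001], [0.938, -0.346, 0.0], [0.0, 0.001, -1.0]]
wrist_force: [-0.1, -0.9, 0.2]
gripper_width: 0.313
time_s: 5.38
tcp_pos: [0.5439, -0.0387, 0.1187]
ee_rot: [[0.346, 0.938, -0.0], [0.938, -0.346, -0.0], [-0.0, -0.0, -1.0]]
wrist_force: [0.2, -0.0, -1.4]
gripper_width: 0.315
t 5.38 tcp [ 0.5439 -0.0387  0.1187] a 69.78 tilt [-0.0005 -0.    ] F [ 0.2 -0.  -1.4] w 27.4
turn -0.0 shift mm 11.3 -4.1 43.7 j6 -123.2
```

```bash
python3 -m crank '[[0.0113,-0.0041,0.02,0],[0,0,0.03,0],[0,0,0.014,0],[0,0,0,0],[0,0,0,0]]'|sed -n 2p; python3 -m crank '[[0,0,0,0],[0,0,0,0]]' |sed -n 2p; python3 - <<'E'
from h import *
go(.544,-.0267,.055,69.8)
for n in("top","side"):
    c=capture(n);p=sense()["tcp_pos"];u,v=map(int,proj(c,p));print(n,u,v);im=c["pixels"].copy();y0=max(v-60,0);x0=max(u-60,0);print(x0,y0)
    save("j_"+n,im[y0:y0+100,x0:x0+130],6)
    import pickle;pickle.dump(c,open("j_%s.pkl"%n,"wb"))
E
```

```text
tcp_pos: [0.5439, -0.0279, 0.0544]
tcp_pos: [0.5455, -0.0269, 0.0561]
t 5.97 tcp [ 0.5455 -0.0269  0.0561] a 69.73 tilt [0.003  0.0005] F [-0.8  0.1  0.4] w 27.6
turn -0.001 shift mm -0.3 -1.5 1.1 j6 -124.5
top 275 196
215 136
side 266 226
206 166
```

View pics/j_top.png

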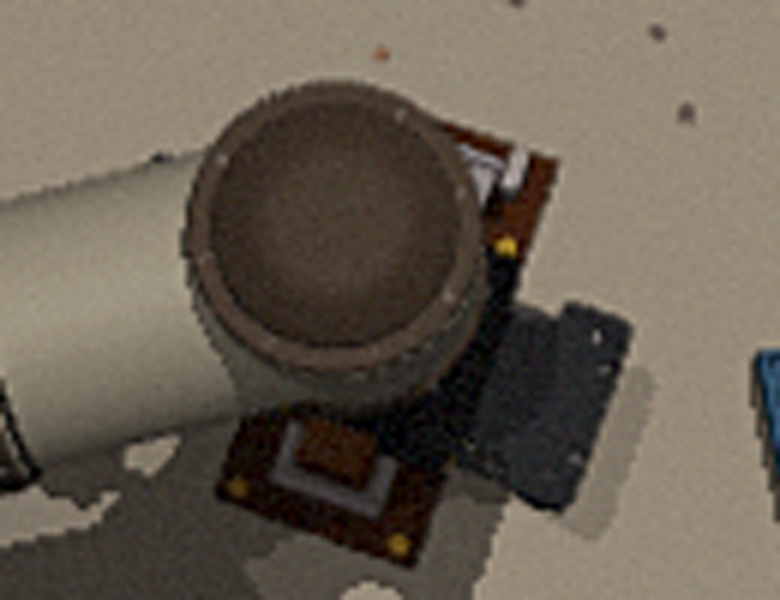

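View pics/j_side.png

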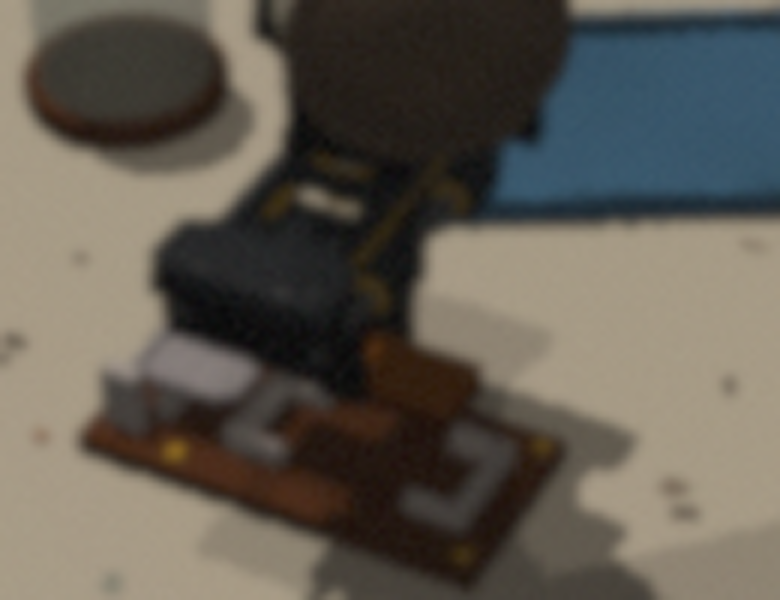

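The side view shows the bar held level and parallel to the jig, and the top view shows its tail at crop (335,455) above the rear guide U. I'll compare the bar and pocket in the same images.

```bash
python3 - <<'E'
from h import *
import pickle
c=pickle.load(open("j_top.pkl","rb"));s=pickle.load(open("j_side.pkl","rb"))
def enh(im): return np.clip(im.astype(float)*1.8,0,255).astype(np.uint8)
save("e1",enh(c["pixels"][200:232,250:290]),18)
save("e2",enh(s["pixels"][215:268,220:305]),9)
t,_=pickle.load(open("c0.pkl","rb"))
save("e3",enh(t["pixels"][180:232,250:300]),11)
E
```

```text
(no output)
```

View pics/e1.png

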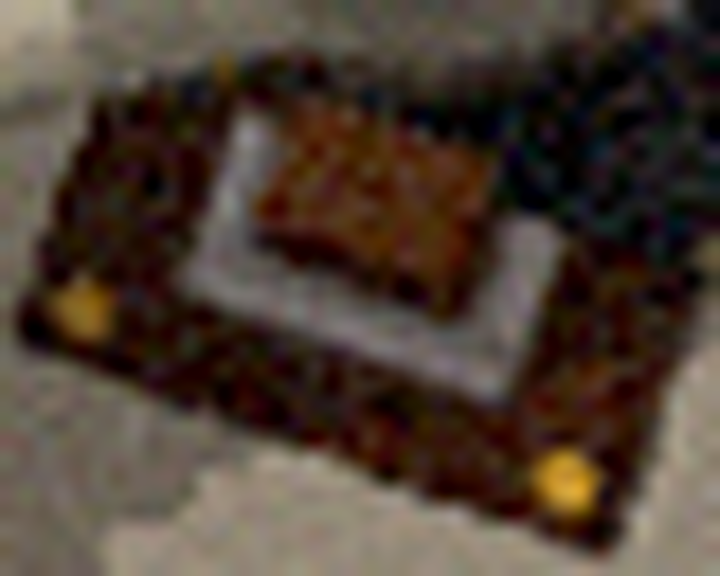

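View pics/e2.png

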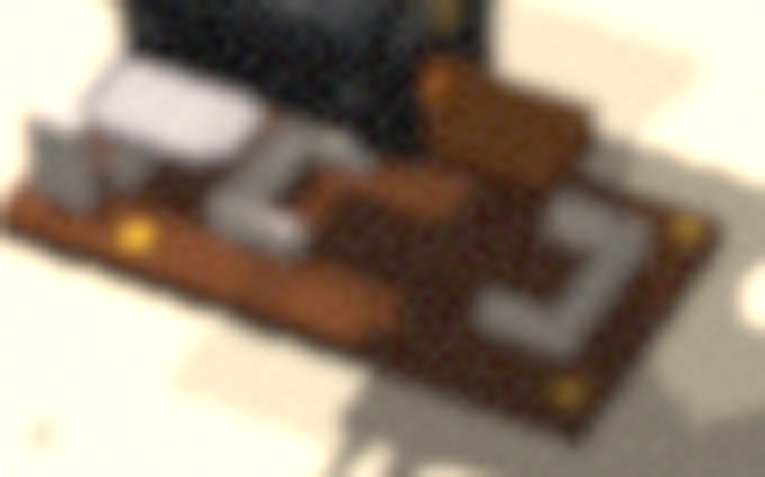

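View pics/e3.png

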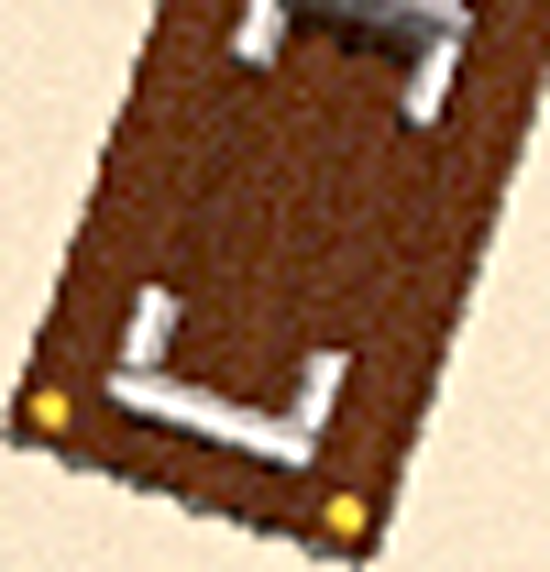

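```bash
python3 - <<'E'
from h import *
import pickle
c=pickle.load(open("j_top.pkl","rb"));s=pickle.load(open("j_side.pkl","rb"))
def px(X,Y,u0,v0,k): return u0+(X+.5)/k-.5, v0+(Y+.5)/k-.5
a=np.radians(-20.2);ex=np.array([np.cos(a),np.sin(a)]);ey=np.array([-np.sin(a),np.cos(a)])
O=np.array([544.,-26.7])
def J(n,cam,p,z):
    w=ray(cam,*p,z)[:2]*1000;d=w-O;print(n,w.round(1),"jig",(d@ex).round(1),(d@ey).round(1))
J("e1 rearL",c,px(188,285,250,200,18),.020)   # expect -55,24
J("e1 rearR",c,px(502,402,250,200,18),.020)   # -55,-24
J("e3 rearL",c,px(105,390,250,180,11),.020)
J("e3 rearR",c,px(303,468,250,180,11),.020)
J("bar rearL",c,px(256,212,250,200,18),.0655)
J("bar rearR",c,px(462,290,250,200,18),.0655)
J("bar sideR",c,px(495,160,250,200,18),.0655)
# side view e2: u0=220,v0=215,k=9
J("S guide rear far (y-24)",s,px(652,215,220,215,9),.020)
J("S guide rear near(y+24)",s,px(565,355,220,215,9),.012)
J("S bar rear near top",s,px(552,140,220,215,9),.0655)
J("S bar rear near bot",s,px(545,185,220,215,9),.0515)
J("S bar rear far top",s,px(595,103,220,215,9),.0655)
# colour-based blobs for bar in top view
h=c["pixels"].astype(int);m=((h[...,0]-h[...,2]>35)&(h[...,0]>55)).astype(np.uint8)*255
cr=m[200:232,250:290];save("e4",cv2.cvtColor(cr,cv2.COLOR_GRAY2RGB),14)
hs=s["pixels"].astype(int);ms=((hs[...,0]-hs[...,2]>45)).astype(np.uint8)*255
save("e5",cv2.cvtColor(ms[215:268,220:305],cv2.COLOR_GRAY2RGB),8)
E
```

```text
e1 rearL [501.6  12.3] jig -53.2 22.0
e1 rearR [485.  -31.2] jig -53.8 -24.6
e3 rearL [502.6  14.5] jig -53.1 24.4
e3 rearR [484.4 -30.4] jig -54.7 -24.1
bar rearL [508.2   0.6] jig -43.0 13.2
bar rearR [497.5 -26.9] jig -43.6 -16.3
bar sideR [514.9 -31.4] jig -25.7 -14.5
S guide rear far (y-24) [483.2 -31.8] jig -55.3 -25.7
S guide rear near(y+24) [501.5  17.4] jig -55.1 26.8
S bar rear near top [507.9  -8. ] jig -40.4 5.1
S bar rear near bot [509.5  -5.6] jig -39.7 7.9
S bar rear far top [498.2 -24.1] jig -43.8 -13.4
```

View pics/e4.png

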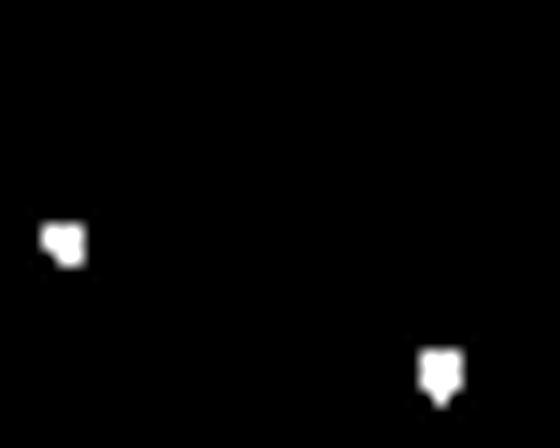

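```bash
python3 -c "
from h import *
go(.5449,-.0262,.030,69.8)"; python3 -m crank '[[0.0004,-0.0008,0.013,0],[0,0,0.013,0],[0,0,0,0],[0,0,0,0],[0,0,0,0]]'|sed -n 2p; python3 -c "
from h import *
go(.5449,-.0262,.0165,69.8)"
```

```text
t 6.07 tcp [ 0.5452 -0.0267  0.0559] a 69.74 tilt [0.0025 0.0005] F [ 0.7 -0.1 -0.2] w 27.5
turn -0.001 shift mm 0.4 -0.5 25.9 j6 -124.5
tcp_pos: [0.5445, -0.0258, 0.0294]
t 6.48 tcp [ 0.5445 -0.0258  0.0294] a 69.78 tilt [0.0015 0.0001] F [0.4 0.1 0.5] w 27.3
turn -0.0 shift mm -0.2 0.5 12.9 j6 -124.6
```

```bash
python3 - <<'E'
from h import *
def enh(im): return np.clip(im.astype(float)*1.8,0,255).astype(np.uint8)
c=capture("side");save("k2",enh(c["pixels"][205:268,210:305]),8)
c=capture("top");save("k1",enh(c["pixels"][200:232,250:290]),18)
go(.5449,-.0262,.0165,69.8)
E
```

```text
t 6.58 tcp [ 0.5446 -0.0258  0.0295] a 69.77 tilt [0.0019 0.0003] F [ 0.9  1.1 -0.2] w 27.5
turn -0.0 shift mm -0.3 0.4 13.0 j6 -124.6
```

View pics/k1.png

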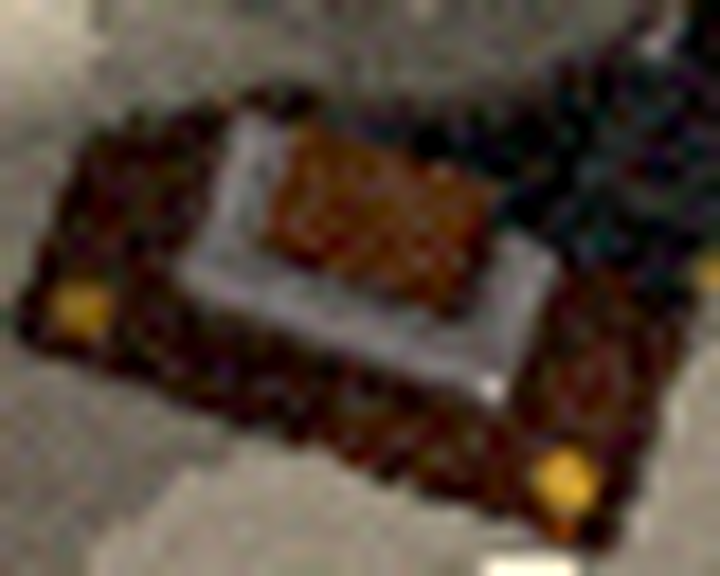

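View pics/k2.png

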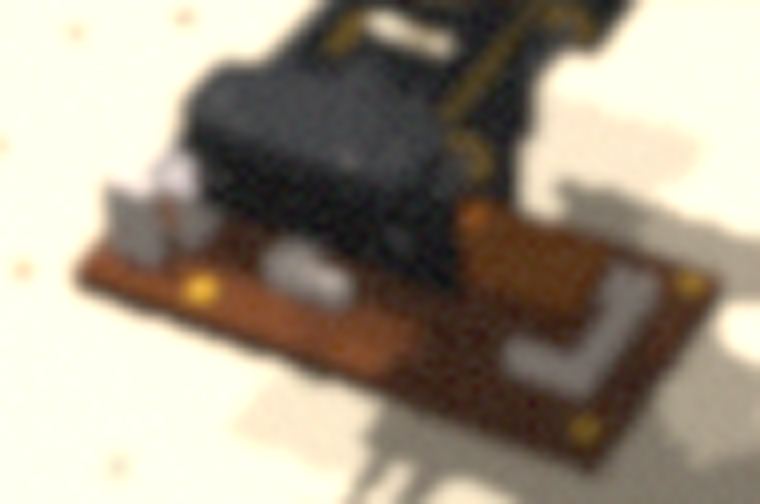

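```bash
python3 - <<'E'
from h import *
import pickle
c=pickle.load(open("j_top.pkl","rb"))
def px(X,Y,u0,v0,k): return u0+(X+.5)/k-.5, v0+(Y+.5)/k-.5
a=np.radians(-20.2);ex=np.array([np.cos(a),np.sin(a)]);ey=np.array([-np.sin(a),np.cos(a)])
O=np.array([544.,-26.7])
def J(n,p,z):
    w=ray(c,*px(*p,250,200,18),z)[:2]*1000;d=w-O;print(n,"jig",(d@ex).round(1),(d@ey).round(1))
J("gL",(182,270),.02);J("gR",(502,404),.02);J("gRside",(560,250),.02);J("gLside",(232,120),.02)
J("bL",(262,243),.0388);J("bR",(463,314),.0388);J("bRside",(498,185),.0388);J("bLside",(292,130),.0388)
E
```

```text
gL jig -51.6 23.5
gR jig -54.1 -24.7
gRside jig -31.2 -25.0
gLside jig -29.5 24.1
bL jig -45.3 13.0
bR jig -45.2 -16.2
bRside jig -26.9 -14.7
bLside jig -29.3 14.4
```

```bash
python3 -m crank '[[0.0004,0.0005,0.006,0],[0,0,0.004,0],[0,0,0,0],[0,0,0,0]]'|sed -n '2p;4p';python3 -m crank '[[0,0,0.003,0],[0,0,0,0],[0,0,0,0]]'|sed -n '2p;4p'; python3 -c "
from h import *
go(.5449,-.0262,.0145,69.8)"
```

```text
tcp_pos: [0.5441, -0.0258, 0.0181]
wrist_force: [-0.1, 0.9, -0.6]
tcp_pos: [0.5443, -0.0257, 0.0154]
wrist_force: [0.2, 0.2, 0.1]
t 7.17 tcp [ 0.5443 -0.0257  0.0154] a 69.76 tilt [-0.0004 -0.0001] F [0.2 0.2 0.1] w 27.4
turn -0.001 shift mm -0.2 0.7 0.9 j6 -124.6
```

```bash
python3 -m crank '[[0,0,0.001,0],[0,0,0,0],[0,0,0,0]]'|sed -n '2p;4p';python3 -m crank '[[0,0,0.0007,0],[0,0,0,0],[0,0,0,0]]'|sed -n '2p;4p'
```

```text
tcp_pos: [0.5445, -0.0257, 0.0146]
wrist_force: [-0.8, 0.2, -1.0]
tcp_pos: [0.5445, -0.0257, 0.0146]
wrist_force: [-0.7, 0.3, 6.2]
```

The bar touched the pocket floor at the predicted height (TCP z 14.6 mm, 6 N up), with no side force. Now I'll release it.

```bash
python3 -m crank '[[0,0,0,0],[0,0,0,0],[0,0,0,0],[0,0,0,0],[0,0,0,0]]' 0.05|sed -n '2,5p';python3 -m crank '[[0,0,-0.02,0],[0,0,-0.035,0],[0,0,-0.035,0],[0,0,-0.035,0],[0,0,0,0]]'|sed -n '2p'; python3 -c "
from h import *
go(.4895,.3133,.09,82)"
```

```text
tcp_pos: [0.5444, -0.0257, 0.0136]
ee_rot: [[0.346, 0.938, -0.0], [0.938, -0.346, -0.0], [-0.0, -0.0, -1.0]]
wrist_force: [0.2, 0.6, -0.7]
gripper_width: 0.556
tcp_pos: [0.5492, -0.0253, 0.1464]
t 8.5 tcp [ 0.5492 -0.0253  0.1464] a 69.87 tilt [0.0147 0.0012] F [ 1.6 -0.4  0.6] w 49.7
turn -0.212 shift mm 327.0 -106.2 56.4 j6 -124.6
```

```bash
python3 -m crank '[[0,0,0,-0.106],[0,0,0,-0.106],[0.0327,-0.0106,0,0],[0.0327,-0.0106,0,0],[0.0327,-0.0106,0,0]]'|sed -n 2p; python3 -m crank '[[0.0327,-0.0106,0,0],[0.0327,-0.0106,0,0],[0.0327,-0.0106,0,0],[0.0327,-0.0106,0,0],[0.0327,-0.0106,0,0]]'|sed -n 2p;python3 -m crank '[[0.0327,-0.0106,0,0],[0.02,-0.005,0,0],[0,0,0,0],[0,0,0,0]]'|sed -n 2p; python3 - <<'E'
from h import *
go(.4895,.3133,.09,82)
c=capture("top")
def enh(im): return np.clip(im.astype(float)*1.6,0,255).astype(np.uint8)
save("l1",enh(c["pixels"][145:235,245:315]),6.5)
c=capture("side");save("l2",enh(c["pixels"][205:268,210:305]),8);save("l3",enh(c["pixels"][255:390,200:350]),5)
E
```

```text
tcp_pos: [0.5264, 0.0765, 0.1386]
tcp_pos: [0.4966, 0.2468, 0.1386]
tcp_pos: [0.4888, 0.3005, 0.1382]
t 9.67 tcp [0.4888 0.3005 0.1382] a 82.02 tilt [-0.0007 -0.0005] F [-0.5 -0.6  0.9] w 49.9
turn 0.0 shift mm 12.8 -1.1 48.2 j6 -145.7
```

View pics/l1.png

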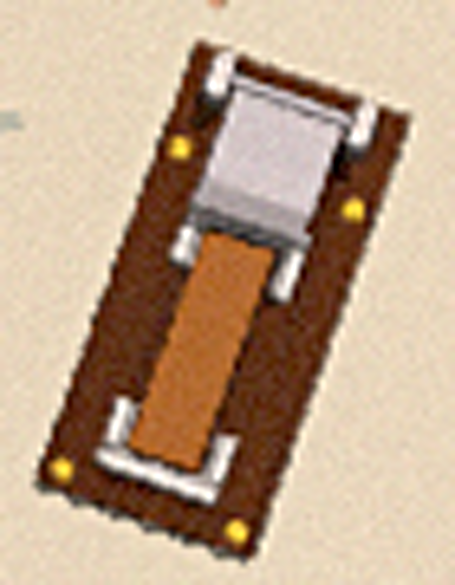

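View pics/l2.png

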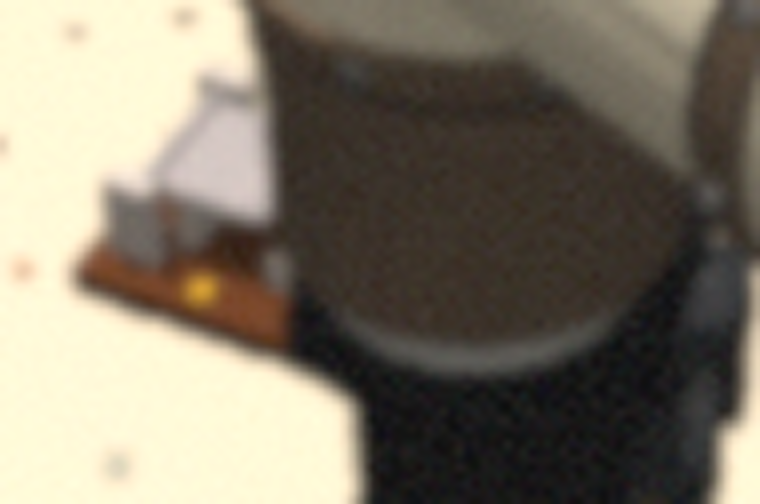

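View pics/l3.png

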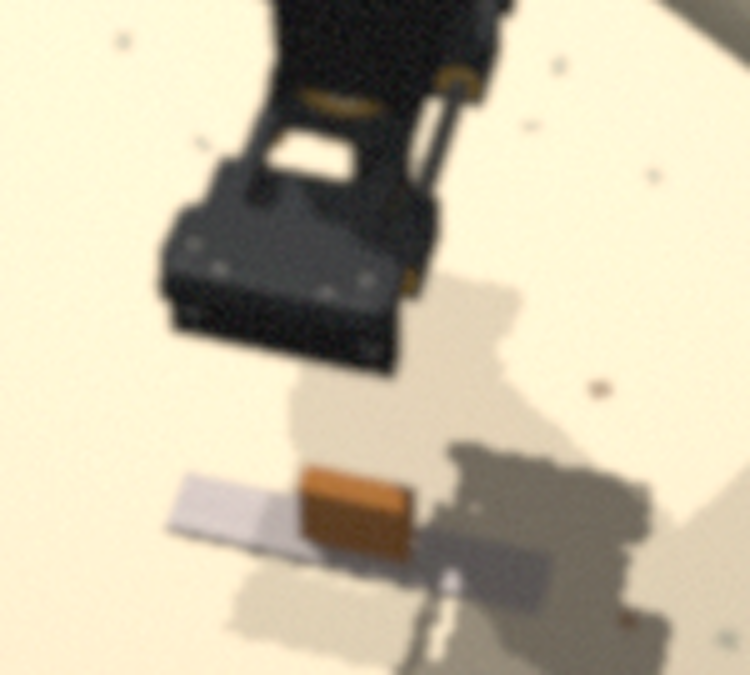

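The top view shows the bar seated square in the pocket (crop (200,350)), with its front end just at the lip and the leaf shut. The side view shows the gripper above the grip at (358,510), whose yaw matches. I'll descend.

```bash
python3 -m crank '[[0.0135,-0.001,0.03,0],[0,0,0.03,0],[0,0,0.03,0],[0,0,0,0],[0,0,0,0]]'|sed -n 2p; python3 - <<'E'
from h import *
go(.4895,.314,.010,82)
c=capture("top")
def enh(im): return np.clip(im.astype(float)*1.6,0,255).astype(np.uint8)
c=capture("side");save("n3",enh(c["pixels"][285:395,200:340]),5.5)
E
```

```text
tcp_pos: [0.4899, 0.3112, 0.0479]
t 10.18 tcp [0.4899 0.3112 0.0479] a 81.84 tilt [-0.0025 -0.0032] F [-0.6 -0.1  0.9] w 50.1
turn -0.003 shift mm 2.7 -0.8 37.9 j6 -146.6
```

View pics/n3.png

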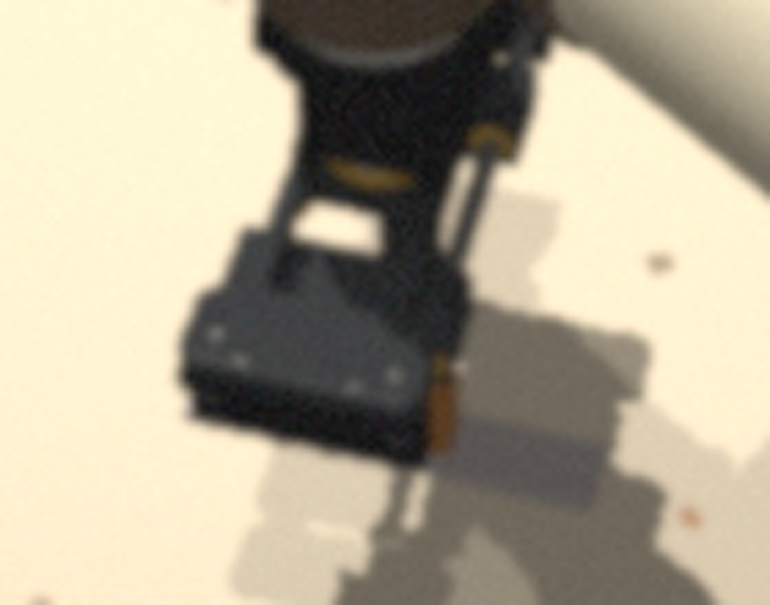

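The body hides the fingers, but the grip's end shows at (440,415), beside the block as expected. Continuing down.

```bash
python3 -m crank '[[0.0025,-0.0008,0.018,-0.003],[0,0,0.018,0],[0,0,0,0],[0,0,0,0],[0,0,0,0]]'|sed -n '2p;4p'; python3 -c "
from h import *
go(.4895,.314,.010,82)"
```

```text
tcp_pos: [0.4909, 0.3165, 0.0149]
wrist_force: [0.3, -0.2, 0.6]
t 10.7 tcp [0.4909 0.3165 0.0149] a 82.1 tilt [0.0027 0.0023] F [ 0.3 -0.2  0.6] w 49.9
turn 0.002 shift mm -2.7 -1.0 4.9 j6 -146.6
```

```bash
python3 -m crank '[[-0.0015,-0.001,0.003,0.001],[0,0,0,0],[0,0,0,0],[0,0,0,0]]'|sed -n '2p;4p'; python3 -c "
from h import *
go(.4895,.314,.010,82)"; python3 -m crank '[[0,0,0,0],[0,0,0,0],[0,0,0,0],[0,0,0,0],[0,0,0,0]]' 0;python3 -m crank '[[0,0,0,0],[0,0,0,0],[0,0,0,0],[0,0,0,0],[0,0,0,0]]'
```

```text
tcp_pos: [0.4887, 0.3145, 0.0104]
wrist_force: [-0.3, -0.2, 0.6]
t 11.03 tcp [0.4887 0.3145 0.0104] a 82.03 tilt [0.0006 0.0006] F [-0.3 -0.2  0.6] w 50.3
turn 0.001 shift mm -0.4 0.8 0.4 j6 -146.7
time_s: 11.45
tcp_pos: [0.4886, 0.3144, 0.0098]
ee_rot: [[0.139, 0.99, -0.0], [0.99, -0.139, -0.0], [-0.0, -0.0, -1.0]]
wrist_force: [0.3, 0.4, -0.5]
gripper_width: 0.285
time_s: 11.87
tcp_pos: [0.4885, 0.3142, 0.0098]
ee_rot: [[0.139, 0.99, -0.0], [0.99, -0.139, -0.0], [-0.0, -0.0, -1.0]]
wrist_force: [-0.1, -0.3, 0.1]
gripper_width: 0.134
```

```bash
python3 -m crank '[[0,0,-0.01,0],[0,0,-0.03,0],[0,0,-0.03,0],[0,0,-0.02,0],[0,0,0,0]]'|sed -n '2p;5p';python3 -m crank '[[0,0,0,0],[0,0,0,0]]'|sed -n '2,5p'; python3 - <<'E'
from h import *
go(.4975,-.0084,.08,69.8)
def enh(im): return np.clip(im.astype(float)*1.6,0,255).astype(np.uint8)
c=capture("side");save("p3",enh(c["pixels"][255:385,195:345]),5)
import pickle;pickle.dump(c,open("p3.pkl","wb"))
c=capture("top");save("p1",enh(c["pixels"][150:270,90:220]),5)
E
```

```text
tcp_pos: [0.4911, 0.3167, 0.1057]
gripper_width: 0.135
tcp_pos: [0.4879, 0.3138, 0.0994]
ee_rot: [[0.139, 0.99, -0.001], [0.99, -0.139, -0.0], [-0.001, -0.001, -1.0]]
wrist_force: [0.2, -0.1, -0.8]
gripper_width: 0.135
t 12.45 tcp [0.4879 0.3138 0.0994] a 82.0 tilt [-0.0012 -0.0005] F [ 0.2 -0.1 -0.8] w 11.7
turn 0.213 shift mm -299.1 120.3 19.4 j6 -146.7
```

View pics/p3.png

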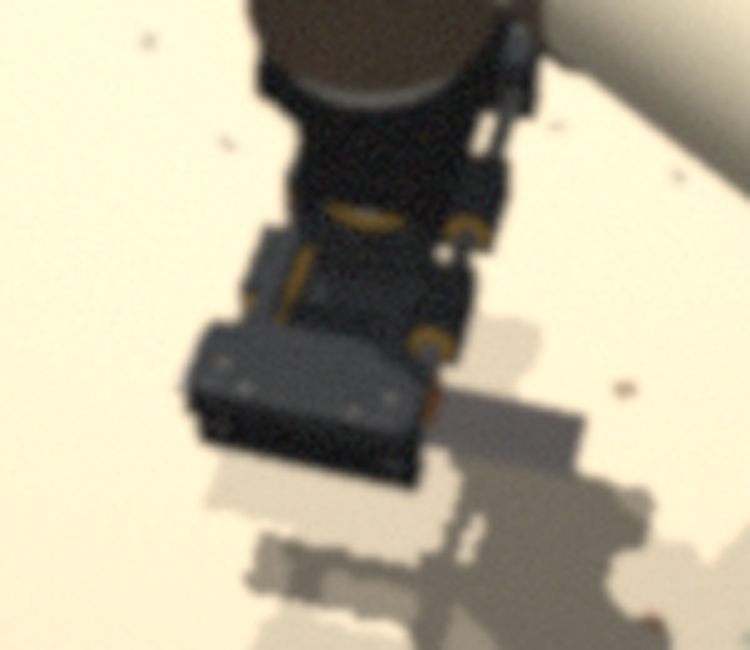

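View pics/p1.png

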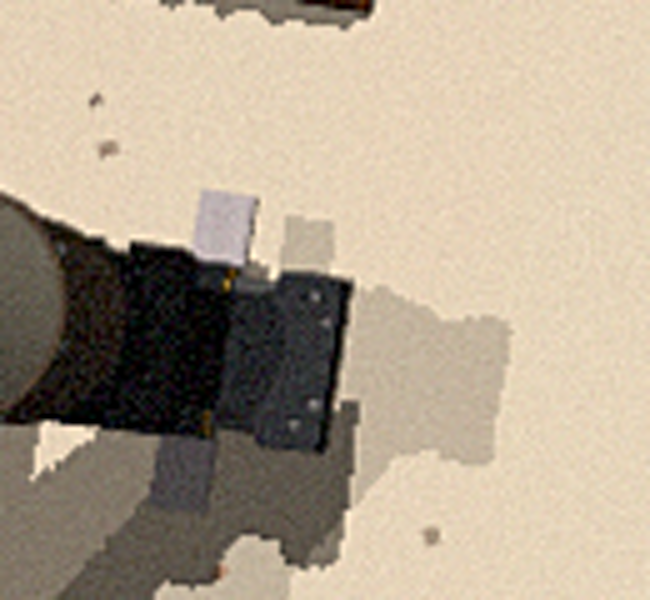

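The top view shows both strip ends clear of the gripper: front corners (203,190) and (259,200), rear corners (150,507) and (207,515).

```bash
python3 - <<'E'
from h import *
c=capture("top");s=sense();p=s["tcp_pos"]*1000
f=lambda X,Y:ray(c,90+(X+.5)/5-.5,150+(Y+.5)/5-.5,.0936)[:2]*1000
A,B,C,D=f(203,190),f(259,200),f(150,507),f(207,515)
F=(A+B)/2;R=(C+D)/2;print(A,B,C,D);print("len",np.linalg.norm(F-R),"yaw",np.degrees(np.arctan2(*(F-R)[::-1])),"mid",(F+R)/2,"tcp",p)
e=(F-R)/np.linalg.norm(F-R);d=(F+R)/2-p[:2];print("offset along,across",d@e,d@[-e[1],e[0]])
D_=cloud(c)
for n,(u0,u1,v0,v1) in dict(front=(132,139,190,200),rear=(123,130,241,250)).items(): print(n,np.median(D_[v0:v1,u0:u1,2]),D_[v0:v1,u0:u1,2].std())
E
```

```text
[564.61818226 312.97242293] [559.66210126 286.60203541] [416.49537427 333.79533127] [412.55169922 307.33948801]
len 149.07205632504005 yaw -8.012948163022745 mid [488.33183925 310.1773194 ] tcp [487.85873406 313.67695772  98.51551866]
offset along,across 0.9563247575648389 -3.3995205297485382
front 0.09232378812325626 0.0021457980881690025
rear 0.09189944601038658 0.13775926726698665
```

```bash
python3 - <<'E'
from h import *
c=capture("top")
h=cv2.cvtColor(c["pixels"],cv2.COLOR_RGB2HSV);m=cv2.inRange(h,(5,140,90),(20,255,255))
mm=m*0;mm[175:222,260:295]=m[175:222,260:295]
n,l,st,ce=cv2.connectedComponentsWithStats(mm);i=1+st[1:,4].argmax()
v,u=np.nonzero(l==i);q=np.array([ray(c,a,b,.024)[:2]*1000 for a,b in zip(u,v)])
w,V=np.linalg.eigh(np.cov(q.T));e=V[:,1]*np.sign(V[0,1]);print("bar",st[i],q.mean(0),np.degrees(np.arctan2(e[1],e[0])),np.sqrt(12*w))
d=(q-q.mean(0))@e; print(np.percentile(d,[0,1,99,100]))
X=cloud(c);print("bar top z",np.median(X[l==i][:,2]), "thirds",[np.median(X[l==i][:,2][(d>lo)&(d<=hi)]).round(4) for lo,hi in((-60,-15),(-15,15),(15,60))])
E
```

```text
bar [265 181  22  36 384] [543.72769531 -26.77437974] -20.228792357517158 [27.25613461 88.86989194]
[-44.09191744 -43.27998306  43.53043084  44.51616411]
bar top z 0.024235931415668266 thirds [np.float64(0.0245), np.float64(0.0236), np.float64(0.0245)]
```

```bash
python3 -m crank '[[0,0,0,0.106],[0,0,0,0.106],[-0.03,0.012,0,0],[-0.03,0.012,0,0],[-0.03,0.012,0,0]]'|sed -n 2p; python3 -m crank '[[-0.03,0.012,0,0],[-0.03,0.012,0,0],[-0.03,0.012,0,0],[-0.03,0.012,0,0],[-0.03,0.012,0,0]]'|sed -n 2p;python3 -m crank '[[-0.02,0.01,0,0],[0,0,0,0],[0,0,0,0],[0,0,0,0]]'|sed -n 2p; python3 -c "
from h import *
go(.4966,-.0081,.055,69.77)"
```

```text
tcp_pos: [0.4908, 0.2164, 0.0988]
tcp_pos: [0.4956, 0.0543, 0.0993]
tcp_pos: [0.4986, 0.0338, 0.0995]
t 13.82 tcp [0.4986 0.0338 0.0995] a 69.86 tilt [-0.0006 -0.0002] F [-0.3  0.2 -0.8] w 11.7
turn 0.002 shift mm -40.0 12.6 44.5 j6 -132.7
```

```bash
python3 -m crank '[[-0.02,0.0063,0.015,0.002],[-0.02,0.0063,0.015,0],[0,0,0.0145,0],[0,0,0,0],[0,0,0,0]]'|sed -n 2p;python3 -m crank '[[0,0,0,0],[0,0,0,0],[0,0,0,0]]'|sed -n 2p; python3 - <<'E'
from h import *
go(.4966,-.0081,.0353,69.77)
def enh(im): return np.clip(im.astype(float)*1.6,0,255).astype(np.uint8)
c=capture("side");save("q3",enh(c["pixels"][195:275,210:330]),6)
c=capture("top");save("q1",enh(c["pixels"][140:250,230:330]),5.4)
E
```

```text
tcp_pos: [0.4965, -0.0075, 0.0549]
tcp_pos: [0.4974, -0.0073, 0.0562]
t 14.48 tcp [ 0.4974 -0.0073  0.0562] a 69.83 tilt [0.002  0.0005] F [-0.9  0.6 -0.5] w 12.0
turn 0.001 shift mm -1.0 -0.5 20.9 j6 -128.1
```

View pics/q3.png

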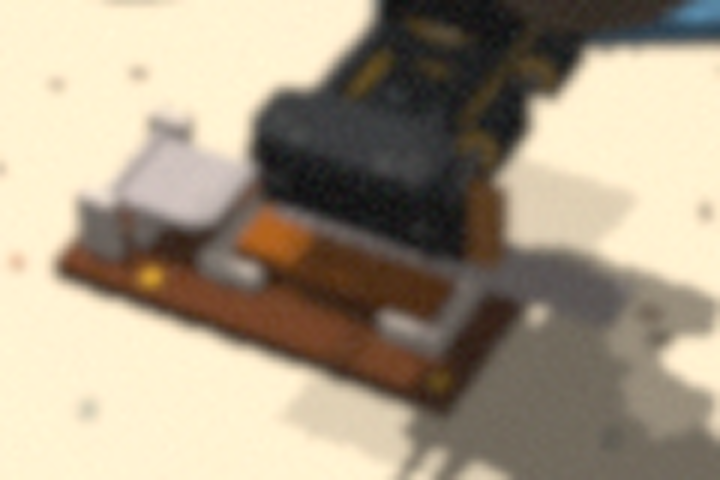

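View pics/q1.png

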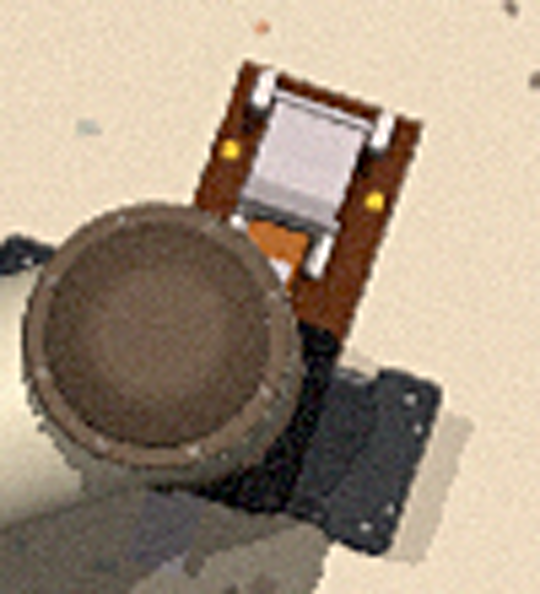

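The strip is behind the leaf and parallel to the bar (side view: plate's rear end at (620,285); top view: tip at (282,268)). The bar is still seated. I'll lower to the insertion height.

```bash
python3 -m crank '[[-0.0008,-0.0005,0.01,0.001],[0,0,0.008,0],[0,0,0.002,0],[0,0,0,0],[0,0,0,0]]'|sed -n '2p;4p';python3 -m crank '[[0,0,0,0],[0,0,0,0],[0,0,0,0]]'|sed -n '2p;4p'; python3 -c "
from h import *
go(.4966,-.0081,.0353,69.77)"
```

```text
tcp_pos: [0.496, -0.0087, 0.0353]
wrist_force: [-0.1, -0.5, -1.0]
tcp_pos: [0.4962, -0.0087, 0.0357]
wrist_force: [-0.4, -0.1, -1.4]
t 15.25 tcp [ 0.4962 -0.0087  0.0357] a 69.71 tilt [0.0007 0.0002] F [-0.4 -0.1 -1.4] w 11.3
turn -0.001 shift mm 0.7 0.2 0.4 j6 -128.1
```

```bash
python3 -m crank '[[0.0006,0.003,0.0003,0.001],[0,0.004,0,0],[0,0.004,0,0],[0,0.004,0,0],[0,0.003,0,0]]'|sed -n '2p;4p'; python3 -m crank '[[0,0.002,0,0],[0,0,0,0],[0,0,0,0],[0,0,0,0]]'|sed -n '2p;4p'; python3 -c "
from h import *
go(.5435,-.02535,.0353,69.77)"
```

```text
tcp_pos: [0.5138, -0.0146, 0.0351]
wrist_force: [-0.6, -0.2, -0.9]
tcp_pos: [0.5147, -0.0152, 0.035]
wrist_force: [0.1, 0.2, -1.6]
t 16.0 tcp [ 0.5147 -0.0152  0.035 ] a 69.64 tilt [-0.0004 -0.0001] F [ 0.1  0.2 -1.6] w 12.3
turn -0.002 shift mm 0.4 30.6 -0.3 j6 -126.7
```

```bash
python3 -m crank '[[0.0003,0.003,0,-0.001],[0,0.004,0,0],[0,0.004,0,0],[0,0.001,0,0],[0,0,0,0]]'|sed -n '2p;4p'; python3 - <<'E'
from h import *
go(.5435,-.02535,.0353,69.77)
def enh(im): return np.clip(im.astype(float)*1.6,0,255).astype(np.uint8)
c=capture("side");save("r3",enh(c["pixels"][205:265,215:305]),8)
c=capture("top");save("r1",enh(c["pixels"][145:215,245:315]),8)
E
```

```text
tcp_pos: [0.5267, -0.0191, 0.035]
wrist_force: [-0.6, -0.3, -1.3]
t 16.42 tcp [ 0.5267 -0.0191  0.035 ] a 69.68 tilt [0.0003 0.    ] F [-0.6 -0.3 -1.3] w 11.3
turn -0.002 shift mm -0.0 17.9 -0.3 j6 -125.9
```

View pics/r3.png

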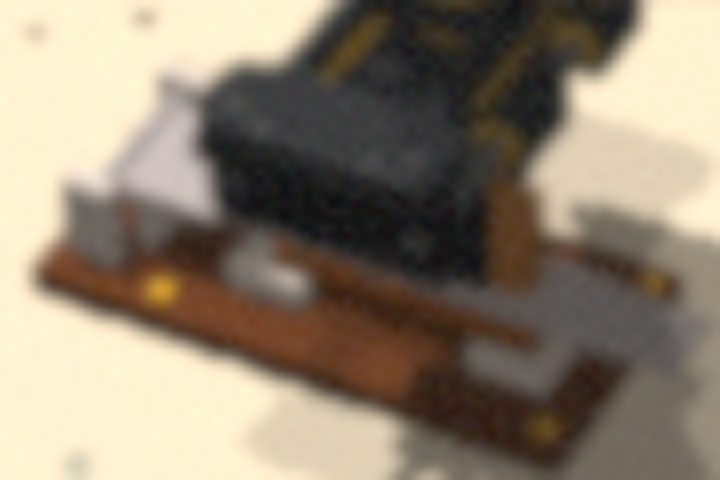

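View pics/r1.png

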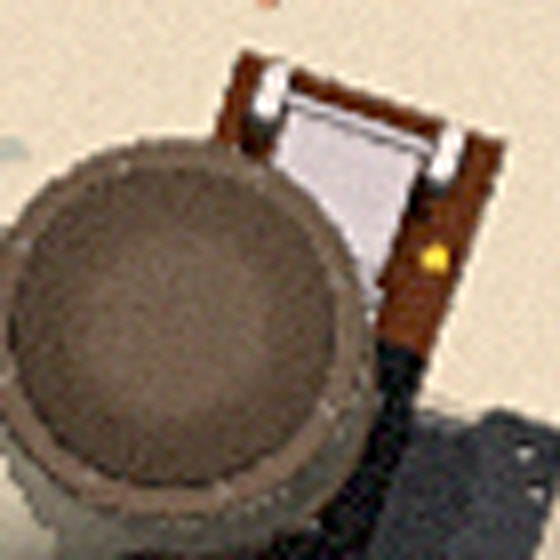

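The leaf is still shut (side view, (170,170)), the plate is parallel and level over the bar, and there's no contact force. I'll continue.

```bash
python3 -m crank '[[0,0.003,0,-0.002],[0,0.004,0,0],[0,0.003,0,0],[0,0,0,0],[0,0,0,0]]'|sed -n '2p;4p'; python3 -m crank '[[0,0.003,0,0],[0,0.003,0,0],[0,0.0015,0,0],[0,0,0,0],[0,0,0,0]]'|sed -n '2p;4p'; python3 - <<'E'
from h import *
go(.5435,-.02535,.0338,69.77)
def enh(im): return np.clip(im.astype(float)*1.6,0,255).astype(np.uint8)
c=capture("side");save("s3",enh(c["pixels"][205:265,215:305]),8)
E
```

```text
tcp_pos: [0.5358, -0.0225, 0.035]
wrist_force: [0.4, 0.2, -0.8]
tcp_pos: [0.5427, -0.0251, 0.035]
wrist_force: [0.1, 0.2, -1.5]
t 17.35 tcp [ 0.5427 -0.0251  0.035 ] a 69.81 tilt [-0.0001  0.    ] F [ 0.1  0.2 -1.5] w 11.7
turn 0.001 shift mm 0.1 0.8 1.2 j6 -124.6
```

View pics/s3.png

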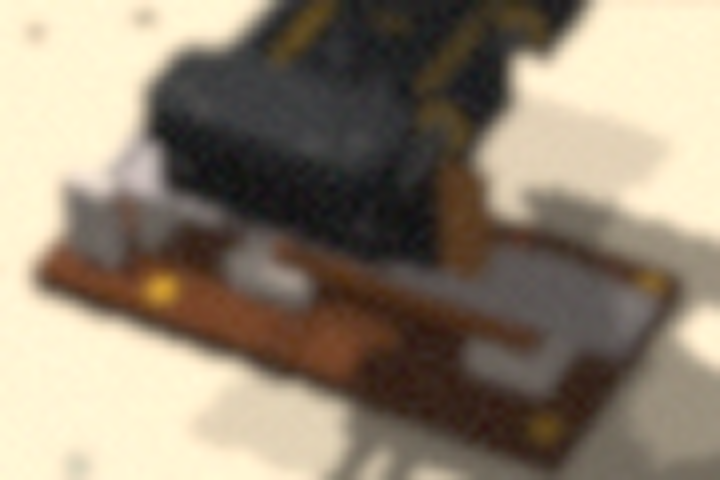

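```bash
python3 -m crank '[[0,0.0008,0.0008,0],[0,0,0,0],[0,0,0,0]]'|sed -n '2p;4p'; python3 -m crank '[[0,0,0.0007,0],[0,0,0,0],[0,0,0,0]]'|sed -n '2p;4p'; python3 -m crank '[[0,0,0.0007,0],[0,0,0,0],[0,0,0,0]]'|sed -n '2,5p'
```

```text
tcp_pos: [0.5434, -0.0253, 0.0342]
wrist_force: [0.2, -0.1, 0.1]
tcp_pos: [0.5435, -0.0253, 0.0338]
wrist_force: [-0.6, 0.7, 0.7]
tcp_pos: [0.5435, -0.0253, 0.0338]
ee_rot: [[0.345, 0.939, 0.0], [0.939, -0.345, -0.0], [0.0, 0.0, -1.0]]
wrist_force: [-2.1, 0.4, 6.3]
gripper_width: 0.133
```

```bash
for i in 1; do python3 -m crank '[[0,0,0.0008,0],[0,0,0,0],[0,0,0,0]]'|sed -n '2p;4p'; python3 -m crank '[[0,0,0.0008,0],[0,0,0,0],[0,0,0,0]]'|sed -n '2,5p'; done; python3 -c "
from h import *
print(sense()['moment'])"
```

```text
tcp_pos: [0.5435, -0.0253, 0.0337]
wrist_force: [-4.0, 1.2, 10.9]
tcp_pos: [0.5435, -0.0253, 0.0337]
ee_rot: [[0.344, 0.939, 0.001], [0.939, -0.344, -0.0], [-0.0, 0.001, -1.0]]
wrist_force: [-5.7, 1.2, 15.3]
gripper_width: 0.134
[ 0.43596532  1.68263106 -0.01699292]
```

```bash
python3 -m crank '[[0,-0.0006,0.0004,0],[0,0,0,0],[0,0,0,0]]'|sed -n '2p;4p'; python3 -m crank '[[0,-0.0004,0.0004,0],[0,0,0,0],[0,0,0,0]]'|sed -n '2,5p'; python3 -c "
from h import *
print(sense()['moment'])"
```

```text
tcp_pos: [0.5435, -0.0253, 0.0337]
wrist_force: [-4.7, 0.5, 16.0]
tcp_pos: [0.5436, -0.0253, 0.0337]
ee_rot: [[0.344, 0.939, 0.003], [0.939, -0.344, -0.001], [0.0, 0.003, -1.0]]
wrist_force: [-3.6, -0.2, 17.9]
gripper_width: 0.139
[-0.18462194  1.5517842   0.01219421]
```

```bash
python3 -m crank '[[0,-0.0007,0.0004,0],[0,0,0,0],[0,0,0,0]]'|sed -n '2,5p'; python3 -m crank '[[0,0,0.0002,0],[0,0,0,0],[0,0,0,0],[0,0,0,0],[0,0,0,0]]'|sed -n '2,5p'; python3 - <<'E'
from h import *
print(sense()['moment'],sense()["time_s"])
def enh(im): return np.clip(im.astype(float)*1.6,0,255).astype(np.uint8)
c=capture("side");save("t3",enh(c["pixels"][205:265,215:305]),8)
S=cloud(c)
c=capture("top");save("t1",enh(c["pixels"][145:240,240:320]),6);X=cloud(c)
# heights in jig frame
a=np.radians(-20.2);O=np.array([.5437,-.0262])
for n,C in(("top",X),("side",S)):
    d=C[...,:2]-O;jx=d@[np.cos(a),np.sin(a)];jy=d@[-np.sin(a),np.cos(a)]
    for lab,x0,x1 in(("plate rear",-.072,-.062),("plate -60..-50",-.062,-.05),("plate -50..-35",-.05,-.035),("plate +30",.028,.040),("leaf 60-75",.06,.075),("leaf 75-95",.075,.095)):
        k=(jx>x0)&(jx<x1)&(abs(jy)<.009)&(C[...,2]<.06)
        if k.sum()>3: print(n,lab,k.sum(),np.median(C[...,2][k]).round(4))
E
```

```text
tcp_pos: [0.5436, -0.0252, 0.0337]
ee_rot: [[0.343, 0.939, 0.004], [0.939, -0.343, -0.001], [0.0, 0.004, -1.0]]
wrist_force: [-4.4, -2.1, 18.1]
gripper_width: 0.133
tcp_pos: [0.5436, -0.0252, 0.0337]
ee_rot: [[0.343, 0.939, 0.004], [0.939, -0.343, -0.001], [0.0, 0.004, -1.0]]
wrist_force: [-3.7, -1.1, 20.8]
gripper_width: 0.137
[-0.49726525  1.52652968 -0.01769431] 19.8167
top plate rear 30 0.0289
top plate -60..-50 35 0.0282
top plate -50..-35 42 0.0283
side plate rear 44 0.012
side plate -60..-50 35 0.0267
side plate -50..-35 28 0.0273
side leaf 60-75 11 0.0098
side leaf 75-95 15 0.0109
```

View pics/t3.png

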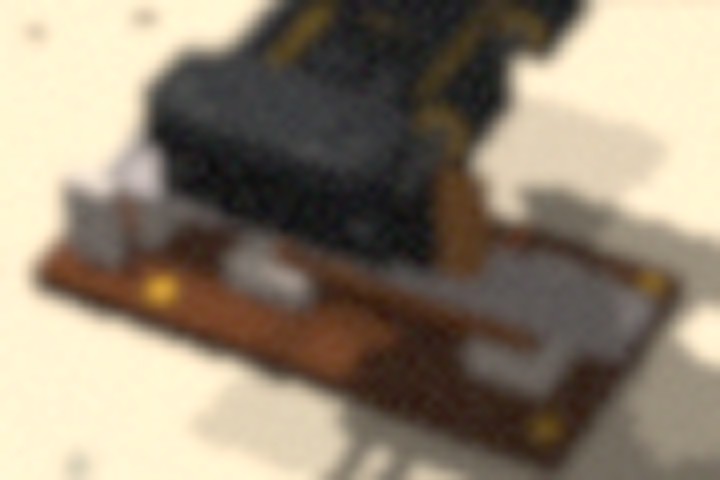

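View pics/t1.png

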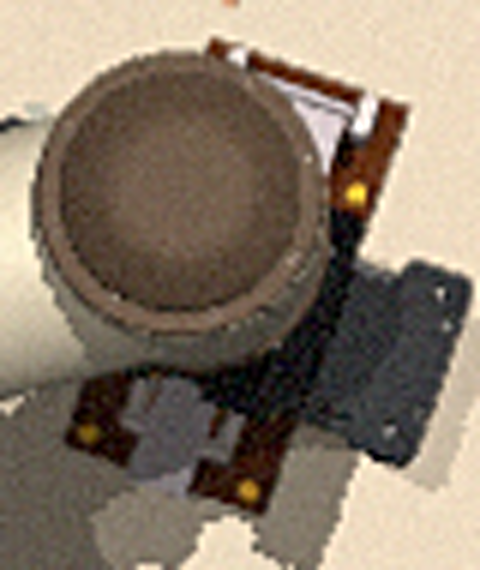

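Everything is in place, but my backward nudges tilted the tool slightly (0.004 rad). I'll undo part of them to keep the press even.

```bash
python3 -m crank '[[0,0.001,0,0],[0,0,0,0],[0,0,0,0]]'|sed -n '2p;4p'; python3 -c "
from h import *
s=sense();print(s['moment'],s['ee_rot'][:2,2])";  python3 -m crank '[[0,0.0007,0,0],[0,0,0,0],[0,0,0,0]]'|sed -n '2p;4p'; python3 -c "
from h import *
s=sense();print(s['moment'],s['ee_rot'][:2,2])"
```

```text
tcp_pos: [0.5436, -0.0253, 0.0337]
wrist_force: [-7.5, 0.1, 22.3]
[ 0.2191812   2.20243116 -0.02290751] [ 0.00215682 -0.00079284]
tcp_pos: [0.5436, -0.0253, 0.0337]
wrist_force: [-8.9, 2.1, 24.4]
[0.660704   2.57381334 0.05917657] [ 0.00103489 -0.00061526]
```

```bash
python3 -m crank '[[0,0,0,0],[0,0,0,0],[0,0,0,0],[0,0,0,0],[0,0,0,0]]'|sed -n '2p;4p';python3 -m crank '[[0,0,0,0],[0,0,0,0],[0,0,0,0],[0,0,0,0],[0,0,0,0]]'|sed -n '2,5p'; python3 - <<'E'
from h import *
import pickle
t,s=pickle.load(open("c0.pkl","rb"))
def enh(im): return np.clip(im.astype(float)*1.6,0,255).astype(np.uint8)
a=enh(s["pixels"][205:265,215:260]);c=capture("side");b=enh(c["pixels"][205:265,215:260]);save("u3",np.hstack([a,b]),8)
a=enh(t["pixels"][145:195,270:320]);c=capture("top");b=enh(c["pixels"][145:195,270:320]);save("u1",np.hstack([a,b]),7.5)
E
```

```text
tcp_pos: [0.5435, -0.0253, 0.0337]
wrist_force: [-8.1, 1.6, 24.4]
tcp_pos: [0.5436, -0.0253, 0.0337]
ee_rot: [[0.344, 0.939, 0.001], [0.939, -0.344, -0.001], [-0.0, 0.001, -1.0]]
wrist_force: [-7.8, 2.1, 23.9]
gripper_width: 0.135
```

View pics/u3.png

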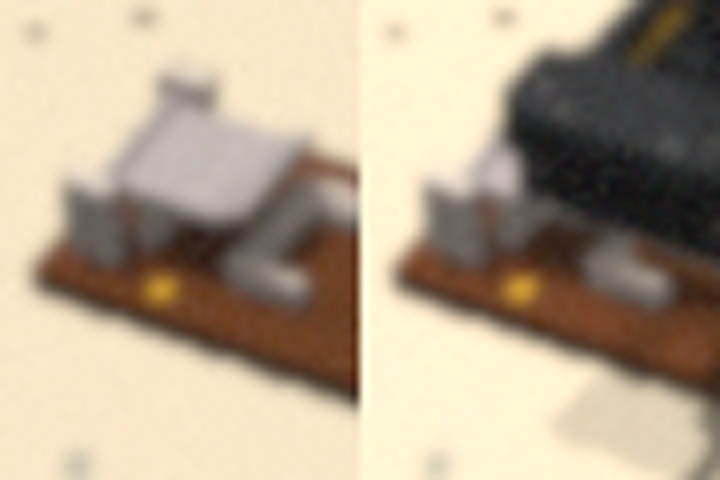

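View pics/u1.png

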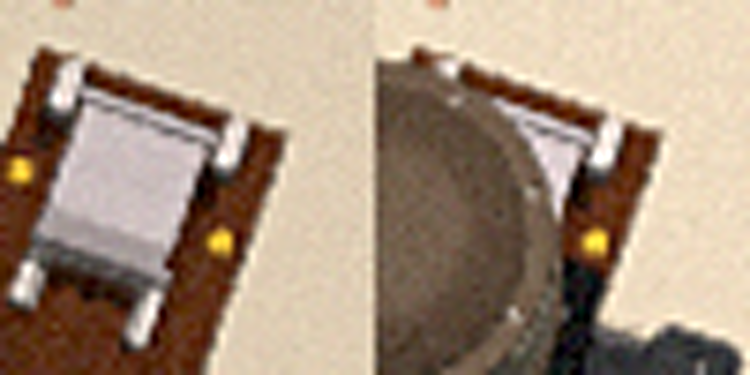

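Compared side by side, the visible part of the leaf lies as it did at the start, so it's still shut. The press is steady at 24 N, so I'm handing in.

```bash
python3 -c "
from h import *
print(finish_job()); s=sense(); print(s['time_s'],s['tcp_pos'],s['wrist_force'])"
```

```text
the job is handed in; nothing more can be done
None
the job is handed in; nothing more can be done
```

The job is handed in at about 21.5 s of the 58 s allowed. The bar is seated in the jig, and the arm still holds the strip and presses it on the bar.

- **Bar:** I took the smallest bar (measured 88 x 27 mm; the two others were 116 x 35 mm) from the blue tray. It reached the pocket floor with no side force, and I released it. The top camera then showed its top flat at 24 mm and its yaw within 0.1° of the jig's.
- **Strip:** I gripped it by the wooden grip and slid it level under the leaf. The arm felt no contact on the way in. It met the bar at the expected height.
- **Last checks:**
  - The press held steady at about 24 N for the last 0.8 s, with the arm still.
  - The plate's top read 28–29 mm at its rear end in the top camera.
  - The visible part of the leaf looked the same as at the start.
- **What disagreed or is unproven:**
  - The two cameras differed by 2–4 mm across the jig, so I set the sideways position from the arm's own reading when it released the bar.
  - A sideways force of about 8 N remains along the strip. The wrist moment suggests the pressure sits somewhat behind the middle, though that is only an estimate.
  - Nudging back to cut the sideways force tilted the tool to 0.004 rad. I undid that, and the tilt is now 0.001 rad.
  - The plate's front end and most of the leaf were hidden by the arm at the end. The side camera's depth readings there, and at the plate's rear tip, were not usable.

I did not go near the screwdriver stand, the aviator frame or the cloche jar.

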